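Open the filter bay of a pottery-studio dust extractor

ROBOT

A 7-joint arm with a two-finger parallel gripper is mounted at the origin on the work surface. World frame = base frame: x ahead of the robot, y to its left, z up, the work surface at z = 0. Lengths are in m, angles in rad, forces in N, time in s.
With the tool pointing down it reaches from about 0.425 to 0.875 m from the base axis. Payload 4.7 kg.
Tool frame: the origin (TCP) lies between the finger pads; the fingertips stand 17 mm ahead of it and the grasp point (between the pads) lies 2 mm behind it (env.finger_overhang is the distance from the TCP to the fingertips, in m); y points along the fingers, x is the direction in which the jaws open and shut, and the axes are right-handed (so a half turn about y gives the same grasp; the last joint's range is limited). The gripper opens to 85 mm and grips with 20 to 120 N. Pads are 22 mm wide; open, the fingers measure 114 mm over their backs; the gripper's body (76 mm by 85 mm) begins 54 mm behind the grasp point. The pads swing forward as they close: fully open they stand 13 mm farther back than shut.
Start: joints at [-1.18, 0.321, -0.07, 1.45, 0.023, 1.371, -0.057], TCP at [0.239, 0.604, 0.218] pointing down, gripper open.
Joint ranges: [-2.86, 2.86], [-0.3, 2.09], [-1.38, 1.24], [0.06, 2.45], [-1.56, 4.7], [0.09, 2.05], [-2.69, 2.69]. Speed limits (rad/s): [2.57, 2.57, 3.14, 3.14, 3.14, 3.14, 3.14].

INTERFACE

Orientations are given as a rotation vector (axis times angle).
In Python, from station import env, viewer, recognise gives the robot as it stands.
- The arm moves only by the shell command python3 -m crank 'ROWS' [FORCE]. ROWS is JSON, a list of rows, each a list of 5 numbers: the finger opening in cm, from 0 to 8.54, then the shift along the tool's x, y, z in cm, then the turn about the tool's y in degrees. In form: [[jaw, tx, ty, tz, yaw], ...]. A call has 1 to 12 rows; each row is the pose to reach, as a shift and turn from the pose commanded when the call began, along the tool's axes at that moment; what a row does not reach only later rows make up. A row lasts 1/10 s, in which the tool goes at most 50 mm and 8.59 degrees, less where a joint would pass 70% of its speed; a pose out of reach is approached as far as the arm can. A call with a gripper value outside its range is refused whole. The fingers move at their own pace and stop on an object; FORCE is the grip in N (left out, the last holds). Time passes only in rows, so rows that repeat a pose let the fingers close. It gives the time, the measured TCP pose, the force and the opening at its end, in the units of the state.
- env.get_state(): the state, without advancing time (a new reading comes with each control period).
- viewer.read_camera(name): name is "side" or "top" or "wrist"; returns (picture, depth): 420x560x3 uint8, blue, green, red; 420x560 float32, m along the optical axis (not along the pixel's ray), 0 where there is no reading.
- viewer.camera_model(name): a dict with "mtx" (3x3 intrinsics, pixels), "k1" (the pictures are not rectified: a ray, as slopes to the right and down, at radius r is drawn at 1 + k1 r^2 times it, then the intrinsics apply), "view" (4x4, takes a point from world to camera coordinates). Camera axes: x right, y down, z forward; pixel columns grow to the right and rows downward; lengths in m; the calibration is good to about 2 mm. A picture is of the moment at which its call begins: read the wrist's pose just before it. camera_model takes no time and is no camera call; for the wrist camera it gives the pose at the moment of the call.
- env.hand_in(): hands the job in, once; it reports no verdict.
Trained networks look in the newest picture that a camera, given by its name, has taken for a name from the list of things; names that differ only in an ending like _2 or _b are one class to them, and where a whole thing is asked for, a point or a joint stands for the part that bears it (a point fixed in the world has none). Each returns a list of dicts, best first, with "conf" (0 to 1); they miss things now and then, are a little off and sometimes report something else, mostly with a low value. They report only what shows in the picture. A call takes as long as a camera call. They do not tell look-alikes from the thing itself.
- recognise(camera, thing): "point" ([x, y, z] in m, in the coordinates of the camera as it stood for that picture, good to about 4 mm: the middle of the surface that is visible of it).
The state is a dict: "time": time; "joints": joint angles; "joint_vel": joint speeds; "joint_efforts": joint torques, N m; "eef_pos": TCP position; "eef_rot": TCP orientation; "wrist_force": force on the tool from outside, world axes, zero at the start; "ft_torque": the same for the moment, N m; "opening": finger opening in m.
Only numpy, scipy, OpenCV 4.12 (cv2) and the standard library are available. Lean on these libraries where they do the work, as an engineer would, in place of code of your own. Each camera call takes 0.05 s, during which the arm holds its last target.

TASK

Open the filter bay of the bench dust extractor so that its filter can be changed. With the fingertips, press in the snap tab at the end of the filter lid so that the lid springs loose, then push the lid along by its ridge until it is right out of its guide rails and lies flat on the extractor's fan deck. Do not lift the lid, do not touch the filter underneath, and leave the other things on the bench where they are.

Things in the scene. Friction and masses are not known exactly. Their poses are not given: they have to be found in the camera images.
- extractor: Bench dust extractor, a cream box 200 mm (its x) by 370 mm (its y), fixed. Origin: centre of its underside, on the bench. Towards its -y end is the filter bay, opening 120 x 90 mm, covered by the lid; beyond it lies the bare fan deck. The lid slides along its +y. A rim 6 mm high closes the -y end, with the snap tab in its middle.
- deck_mid (a point): Middle of the bare fan deck (extractor x = 0, y = 50 mm, z = 130 mm), where the lid is to lie. The deck is flat, in one plane with the lid's seat, y = -45 to 140 mm. Beyond it a dark control strip, 16 mm high with a knob reaching 28 mm above the deck, stops the lid.
- rails_end (a point): Point midway between the ends of the two guide rails, at deck height (extractor x = 0, y = -35 mm, z = 130 mm). The rails run along both long sides of the filter bay from the -y end to here; their lips overlap the lid's edges by 6 mm, hold it down and reach 11.5 mm above the deck. The lid leaves them after 118 mm of travel and meets the control strip after 167 mm.
- tab_top (a point): Centre of the top of the snap tab: a ribbed grey block 36 mm (extractor x) by 26 mm (extractor y), in a 48 mm wide recess just outside the lid's end (extractor x = 0, y = -171, z = 144 mm at rest). It stands 8 mm above the rim on either side and is pressed straight down. Its hook, 22 x 8 mm, stands up in a slot of the lid and holds the lid shut.
- tab (a joint): How far the snap tab is pressed in, in m: 0 at rest, 0.009 at most, 0.008 when level with the rim. The lid is freed at about 0.005 to 0.006. Takes 2 N to start, about 8 N at the bottom, up to 4 N more while the lid still hangs on the hook. It springs back when let go, once the lid has gone past the hook.
- lid: Sliding filter lid: grey plate 150 mm (x) by 125 mm (y), 6 mm thick, about 0.14 kg, with dark air slots. Origin: centre of its underside; axes as the extractor's. Shut, it is at x = 0, y = -90, z = 130 mm of the extractor. Once freed, a leaf spring kicks it 8 mm along +y, so the tab can be let go. It then slides with up to 8 N for 12 mm (the hook rubs under it), later with about 1 N.
- lid_ridge (a point): Middle of the pushing face of the lid's finger ridge, a straight rib 60 mm long (lid x), 10 mm thick (lid y), 12 mm high. The point is on the face towards the tab (lid -y), 6 mm above the lid's top and 6 mm from the lid's centre towards +y; the lid's top is plain for 42 mm before that face. Push towards +y.
- filter: The filter in its bay under the lid: card frame with white paper pleats, 118 x 88 mm, its top about 15 mm below the underside of the lid, fixed. Origin: centre of its underside. Delicate: not to be touched.
- clip_jar: Clear glass storage jar with a steel lid, 64 mm across, 95 mm tall, standing beside the extractor. Origin: centre of its foot. Not part of the job.
- test_cup: Unglazed pinkish clay cup, 68 mm across, 70 mm tall, standing beside the extractor. Origin: centre of its foot. Not part of the job.
- brush_pot: Bulging green glass pot, 84 mm across and 95 mm tall, with brushes reaching 190 mm, standing on the other long side of the extractor. Origin: centre of its foot. Not part of the job.
- spare_filter: Spare panel filter, card frame with white pleats, 118 x 88 x 24 mm, lying on the bench to the left. Origin: centre of its underside. Not part of the job.
- wood_rib: Oval wooden throwing rib, 120 x 45 x 6 mm, lying flat on the bench to the right. Origin: centre of its underside. Not part of the job.
- loop_tool: Trimming tool with dark wooden handle and wire loop, 185 mm long, 10 mm thick, lying on the bench to the right. Origin: underside of the middle of the handle. Not part of the job.
- mixing_bowl: White glazed bowl, 140 mm across, 65 mm tall, on the bench to the left. Origin: centre of its foot. Not part of the job.
Things that resemble listed ones, but are neither listed nor needed, are in the scene too. Leave any purple look-alike of the lid alone.

How it is judged:
By the outcome, as a careful person would: the job done as asked, in the order asked, and still so for the second after the job is handed in, with the robot touching nothing.
It also fails if it takes over 38 s, if anything falls off the work surface, if the arm or the gripper's body presses on something with over 40 N, if the wrist force passes 120 N, or if a joint passes its speed limit or range.

## Working session

There is one attempt and no reset: what is moved stays moved. The work goes in short steps, Python scripts to look and compute and a shell command to move; the robot and the scene stay as the last step left them, time stands still between calls to the robot, and variables do not carry over. Pictures are saved under pics/ and viewed, and the job is handed in when it is done.

```bash
ls; mkdir -p pics
cat > h.py <<'E'
from station import env, viewer, recognise
import numpy as np, cv2
from scipy.spatial.transform import Rotation as R
def toworld(cam,p,M=None):
    M=viewer.camera_model(cam) if M is None else M
    return (np.linalg.inv(M["view"])@np.r_[p,1])[:3]
def px2w(cam,u,v,depth=None,z=None,M=None):
    M=M or viewer.camera_model(cam)
    K=np.array(M["mtx"]);k=M["k1"]
    xy=np.array([(u-K[0,2])/K[0,0],(v-K[1,2])/K[1,1]])
    s=cv2.undistortPoints(np.array([[[u,v]]],float),K,np.array([k,0,0,0.]))[0,0]
    ray=np.r_[s,1]
    T=np.linalg.inv(np.array(M["view"]))
    if depth is not None: return (T@np.r_[ray*depth,1])[:3]
    d=T[:3,:3]@ray;o=T[:3,3]
    return o+d*(z-o[2])/d[2]
def w2px(cam,p,M=None):
    M=M or viewer.camera_model(cam)
    c=(np.array(M["view"])@np.r_[p,1])[:3]
    s=c[:2]/c[2]; s=s*(1+M["k1"]*(s@s)); K=np.array(M["mtx"])
    return K[:2,:2]@s+K[:2,2]
E
python3 - <<'E'
from h import *
print(env.get_state())
for c in ["top","side","wrist"]:
    im,d=viewer.read_camera(c); cv2.imwrite(f"pics/{c}0.png",im); np.save(f"pics/{c}0.npy",d)
    for t in (["extractor","lid","lid_ridge","tab_top"] if c!="wrist" else []):
        for r in recognise(c,t)[:3]: print(c,t,r["conf"],toworld(c,r["point"]).round(4))
print(env.get_state()["time"])
E
```

```text
pics
{'time': 0.0, 'joints': array([-1.17988889,  0.321828  , -0.0701053 ,  1.45172481,  0.02261532,
        1.37080582, -0.05689838]), 'joint_vel': array([-0.00111604, -0.00096576, -0.00113507,  0.00034983, -0.00024495,
        0.00161369,  0.0007652 ]), 'joint_efforts': array([-1.82586855e-04, -4.93580139e+01, -3.82460598e-01, -3.14331758e+01,
        1.27741863e-02,  1.15614742e-02, -3.89556163e-06]), 'eef_pos': array([0.23899343, 0.60383241, 0.21649546]), 'eef_rot': array([-1.36543639, -0.92621831,  0.92881158]), 'wrist_force': array([-0.15135885, -0.46826877,  0.35971077]), 'ft_torque': array([0.00556019, 0.01090216, 0.02318552]), 'opening': 0.08544431105374148}
top extractor 0.69 [0.5321 0.1613 0.1272]
top lid 0.82 [0.2236 0.2828 0.008 ]
top lid 0.79 [ 0.3887 -0.1862  0.0049]
top lid 0.75 [ 0.6574 -0.2259  0.0034]
top lid_ridge 0.97 [ 0.6567 -0.2272  0.0078]
top lid_ridge 0.8 [0.2242 0.2817 0.0073]
top lid_ridge 0.61 [ 0.3827 -0.1852  0.0078]
top tab_top 0.57 [0.7125 0.1488 0.0828]
top tab_top 0.54 [ 0.5704 -0.0463  0.1442]
side extractor 0.74 [ 0.5231 -0.0042  0.1178]
side lid 0.96 [ 0.376  -0.1985  0.006 ]
side lid 0.94 [0.2144 0.27   0.0068]
side lid 0.91 [0.5655 0.0344 0.1404]
side lid_ridge 0.86 [ 0.6515 -0.2442  0.0082]
side lid_ridge 0.78 [0.216  0.2648 0.0053]
side lid_ridge 0.74 [ 0.3752 -0.1947  0.0091]
side tab_top 0.52 [ 0.5664 -0.0604  0.1394]
0.55
```

View pics/top0.png

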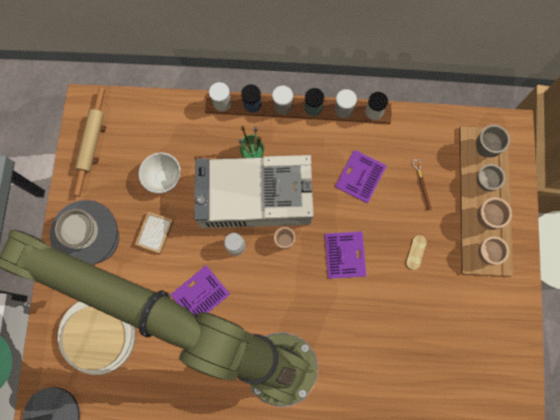

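View pics/side0.png

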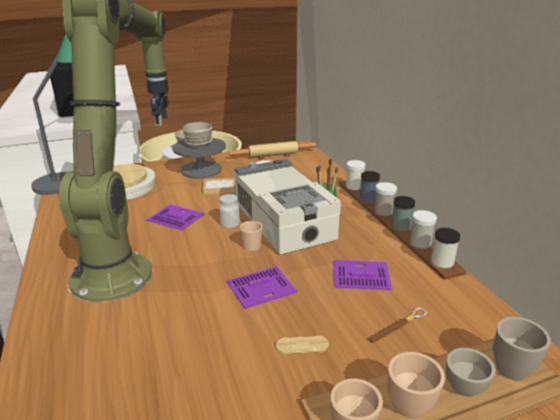

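View pics/wrist0.png

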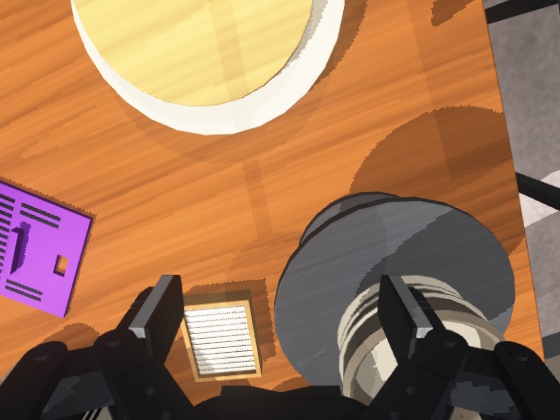

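Run:
```python
from h import *
im=cv2.imread("pics/top0.png");d=np.load("pics/top0.npy")
cv2.imwrite("pics/topz.png",cv2.resize(im[145:240,185:325],None,fx=5.5,fy=5.5,interpolation=cv2.INTER_CUBIC))
im2=cv2.imread("pics/side0.png")
cv2.imwrite("pics/sidez.png",cv2.resize(im2[150:255,225:345],None,fx=5.5,fy=5.5,interpolation=cv2.INTER_CUBIC))
M=viewer.camera_model("top")
P=[]
for v in range(140,245):
  for u in range(180,330):
    if d[v,u]>0:
      p=px2w("top",u,v,depth=d[v,u],M=M)
      P.append(np.r_[p,u,v])
P=np.array(P); np.save("P.npy",P)
s=P[(P[:,2]>0.11)&(P[:,2]<0.165)]
# filter main blob
r=cv2.minAreaRect(s[:,:2].astype(np.float32)*1000); print(len(s),r)
h=np.histogram(s[:,2],bins=22); print(h)
rot=R.from_rotvec(env.get_state()["eef_rot"]).as_matrix(); print(rot.round(3))
print(M["view"])
```

```text
7317 ((584.892822265625, 128.4940185546875), (257.82025146484375, 371.71905517578125), 5.749739646911621)
(array([ 24,  31,  25,  47,  98, 262, 510, 827, 996, 999, 852, 702, 599,
       466, 367, 231, 135,  74,  31,  19,  11,  11]), array([0.11001721, 0.11250908, 0.11500096, 0.11749283, 0.1199847 ,
       0.12247658, 0.12496845, 0.12746032, 0.1299522 , 0.13244407,
       0.13493595, 0.13742782, 0.13991969, 0.14241157, 0.14490344,
       0.14739531, 0.14988719, 0.15237906, 0.15487093, 0.15736281,
       0.15985468, 0.16234656, 0.16483843]))
[[ 0.368  0.    -0.93 ]
 [ 0.93  -0.     0.368]
 [-0.    -1.    -0.   ]]
[[ 0.06413246 -0.99792163 -0.00627998 -0.01373987]
 [-0.96928905 -0.06079278 -0.2382918   0.51211598]
 [ 0.23741477  0.02136936 -0.9711733   1.72478095]
 [ 0.          0.          0.          1.        ]]
```

```bash
python3 - <<'E'
from h import *
from scipy.optimize import least_squares
E
true
```

```text
(no output)
```

View pics/topz.png

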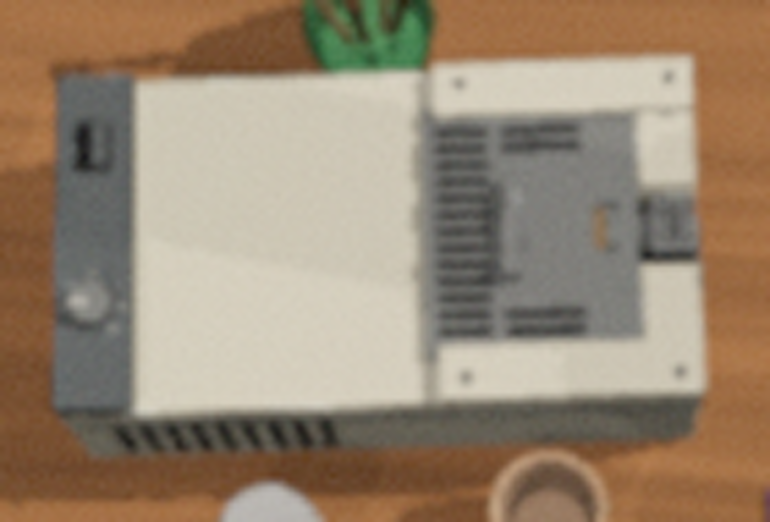

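View pics/sidez.png

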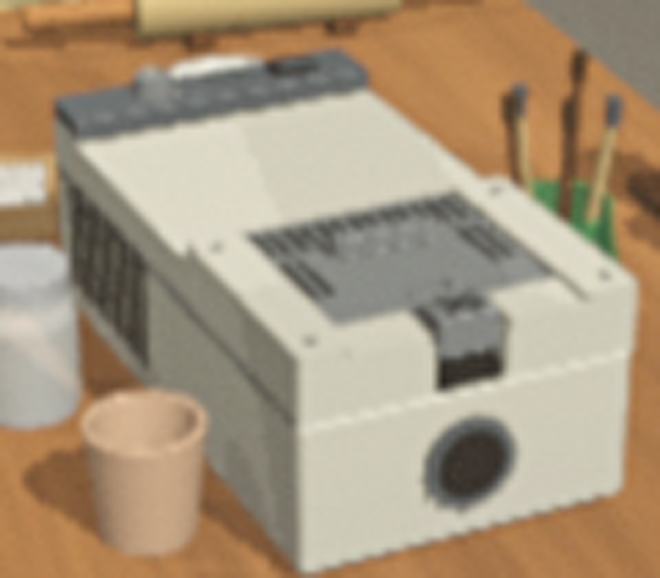

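```bash
cat > fit.py <<'E'
from h import *
from scipy.optimize import least_squares
M=viewer.camera_model("top");Ms=viewer.camera_model("side")
cv=lambda x,y,o:((x+.5)/5.5-.5+o[0],(y+.5)/5.5-.5+o[1])
o=(185,145);os_=(225,150)
K=[((.1,-.185,.1415),(693,57)),((-.1,-.185,.1415),(705,392)),((.1,.185,.146),(57,75)),((-.1,.185,.146),(55,408)),
((.1,-.035,.1415),(430,60)),((-.1,-.035,.1415),(438,402)),((0,-.171,.144),(668,227))]
S=[((-.1,-.185,.1415),(298,365)),((.1,-.185,.1415),(635,283)),((-.1,-.185,0),(303,572)),((.1,-.185,0),(622,490)),((0,-.171,.144),(463,318))]
def w(q,p): c,s=np.cos(q[2]),np.sin(q[2]); return np.array([q[0]+c*p[0]-s*p[1],q[1]+s*p[0]+c*p[1],p[2]])
def res(q,both=True):
    r=[w2px("top",w(q,p),M)-cv(*x,o) for p,x in K]
    if both: r+=[w2px("side",w(q,p),Ms)-cv(*x,os_) for p,x in S]
    return np.ravel(r)
for b in (False,True):
    f=least_squares(res,[.55,.13,.05],args=(b,)); print(f.x,f.x[2]*57.3); print(f.fun.reshape(-1,2).round(1).tolist())
    q=f.x
    for n,p in dict(tab=(0,-.171,.144),ridge=(0,-.084,.142),deck=(0,.05,.13)).items(): print(n,w(q,p).round(4))
E
python3 fit.py
```

```text
[0.55752204 0.126636   0.09137512] 5.235794330604059
[[-0.5, 0.3], [-0.2, 0.1], [-0.2, -0.2], [-0.7, 0.1], [0.6, 1.0], [0.2, -0.4], [0.9, -0.8]]
tab [ 0.5731 -0.0437  0.144 ]
ridge [0.5652 0.043  0.142 ]
deck [0.553  0.1764 0.13  ]
[0.55702962 0.1271216  0.09015139] 5.165674912946123
[[-0.6, 0.5], [-0.4, 0.3], [-0.3, -0.1], [-0.9, 0.2], [0.5, 1.2], [0.0, -0.3], [0.7, -0.6], [0.5, -1.7], [0.6, -0.4], [-0.1, 2.9], [0.4, 2.6], [-0.2, -2.9]]
tab [ 0.5724 -0.0432  0.144 ]
ridge [0.5646 0.0435 0.142 ]
deck [0.5525 0.1769 0.13  ]
```

```bash
python3 -c "
from station import env
print(env.finger_overhang)"; python3 -m crank '[[0,-4,0,-4.5,5],[0,-8,0,-9,10],[0,-12,0,-13.5,15],[0,-16,0,-18,20],[0,-20,0,-22.5,26],[0,-24,0,-27,32],[0,-28,0,-31.5,37],[0,-32,0,-36,42],[0,-36,0,-40.5,47],[0,-40,0,-45,52],[0,-44,0,-49.5,58],[0,-48,0,-54.9,63.2]]'
```

```text
0.017
time: 1.75
eef_pos: [0.5116, 0.0676, 0.2182]
eef_rot: [-1.569, -0.069, 0.067]
wrist_force: [0.9, 0.8, 0.5]
opening: -0.0002
```

Run:
```python
from h import *
s=env.get_state();print(s["time"],s["eef_pos"],R.from_rotvec(s["eef_rot"]).as_matrix().round(3),s["wrist_force"])
```

```text
1.75 [0.51160315 0.06760754 0.2181951 ] [[ 0.996  0.001 -0.087]
 [ 0.087  0.001  0.996]
 [ 0.001 -1.     0.001]] [0.91639745 0.79265437 0.49516985]
```

```bash
python3 -m crank '[[0,1.7,0,-3.8,0],[0,3.4,0,-7.6,0],[0,5.1,0,-11.5,0],[0,5.1,0,-11.5,0],[0,5.1,0,-11.5,0]]'
python3 - <<'E'
from h import *
s=env.get_state();print(s["time"],s["eef_pos"],R.from_rotvec(s["eef_rot"]).as_matrix().round(3),s["wrist_force"])
M=viewer.camera_model("wrist");im,d=viewer.read_camera("wrist");cv2.imwrite("pics/w1.png",im);np.save("pics/w1.npy",d)
np.save("pics/w1M.npy",M,allow_pickle=True)
for t in ["tab_top","lid_ridge","lid"]:
    for r in recognise("wrist",t)[:2]: print(t,r["conf"],toworld("wrist",r["point"],M).round(4))
E
```

```text
time: 2.25
eef_pos: [0.5722, -0.0414, 0.2175]
eef_rot: [-1.57, -0.069, 0.07]
wrist_force: [-0.7, 0.9, 1.0]
opening: -0.0
2.25 [ 0.57224556 -0.04135327  0.21749976] [[ 0.996 -0.    -0.088]
 [ 0.088 -0.     0.996]
 [-0.    -1.    -0.   ]] [-0.74021536  0.8534814   1.02462313]
tab_top 0.87 [ 0.5693 -0.0383  0.1417]
lid_ridge 0.95 [ 0.6655 -0.1931  0.0028]
lid_ridge 0.79 [0.5651 0.043  0.1339]
lid 0.98 [ 0.3786 -0.1783  0.007 ]
lid 0.88 [ 0.6673 -0.1981  0.0068]
```

View pics/w1.png

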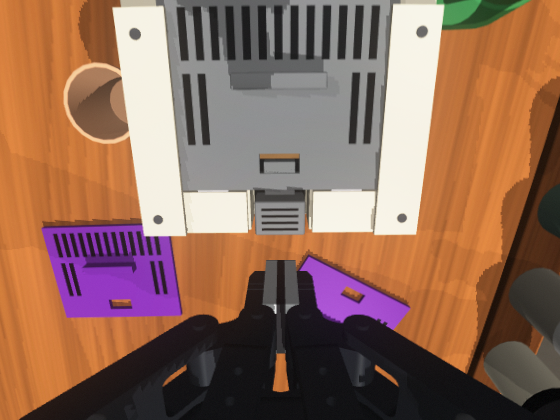

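Run:
```python
from h import *
M=viewer.camera_model("wrist")
for n,u,v,z in [("railNW corner",143,236,.1415),("rail E corner",416,234,.1415),("tab nl",255,235,.144),("tab nr",304,235,.144),("tab mid",280,219,.144),("ridge l base",231,88,.136),("ridge r base",327,87,.136),("lid end l",183,190,.136),("lid end r",383,190,.136),("ridge topfront l",231,72,.148),("ridge topf r",327,72,.148)]:
    print(n,px2w("wrist",u,v,z=z,M=M).round(4))
```

```text
railNW corner [ 0.4719 -0.0663  0.1415]
rail E corner [ 0.6713 -0.0461  0.1415]
tab nl [ 0.5539 -0.0566  0.144 ]
tab nr [ 0.5891 -0.0533  0.144 ]
tab mid [ 0.5707 -0.0426  0.144 ]
ridge l base [0.5307 0.0424 0.136 ]
ridge r base [0.5929 0.0489 0.136 ]
lid end l [ 0.4998 -0.03    0.136 ]
lid end r [ 0.6425 -0.0167  0.136 ]
ridge topfront l [0.5318 0.0518 0.148 ]
ridge topf r [0.5902 0.0573 0.148 ]
```

```bash
python3 -m crank '[[0,-0.1,2.5,-0.1,0],[0,-0.1,4.5,-0.1,0],[0,-0.1,5.4,-0.1,0],[0,-0.1,5.7,-0.1,0],[0,-0.1,5.9,-0.1,0],[0,-0.1,5.9,-0.1,0]]'
```

```text
time: 3.05
eef_pos: [0.5718, -0.0412, 0.1594]
eef_rot: [-1.569, -0.073, 0.071]
wrist_force: [-0.8, 1.3, 1.2]
opening: 0.0004
```

```bash
python3 -m crank '[[0,0,0.15,-0.1,0],[0,0,0.3,-0.1,0],[0,0,0.3,-0.1,0]]'; python3 -m crank '[[0,0,0.1,0,0],[0,0,0.2,0,0],[0,0,0.2,0,0]]'
```

```text
time: 3.35
eef_pos: [0.5715, -0.0425, 0.1557]
eef_rot: [-1.57, -0.071, 0.071]
wrist_force: [0.4, 0.5, -0.4]
opening: 0.0003
time: 3.65
eef_pos: [0.5713, -0.0424, 0.1534]
eef_rot: [-1.57, -0.071, 0.072]
wrist_force: [0.1, 0.6, -0.1]
opening: 0.0
```

Run:
```python
from h import *
s=env.get_state();print(s["eef_pos"],s["wrist_force"])
im,d=viewer.read_camera("side");im2,_=viewer.read_camera("wrist")
cv2.imwrite("pics/s2.png",np.hstack([cv2.resize(im[150:270,225:345],(440,440),interpolation=cv2.INTER_CUBIC)]))
cv2.imwrite("pics/w2.png",im2)
```

```text
[ 0.57131769 -0.04239821  0.15344911] [ 0.14308761  0.59133228 -0.10193071]
```

View pics/s2.png

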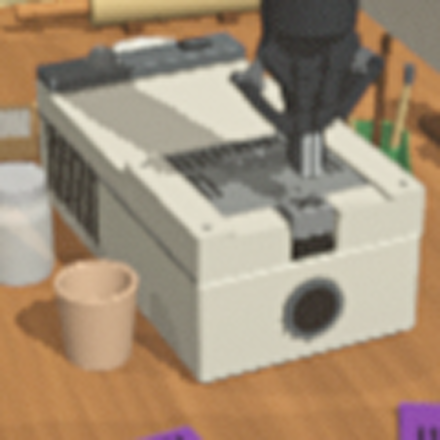

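View pics/w2.png

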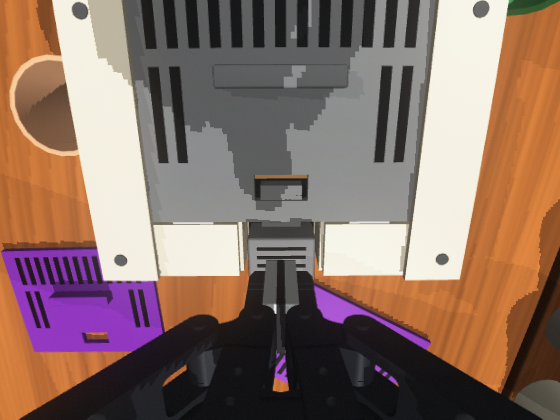

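Run:
```python
from h import *
s=env.get_state();p=s["eef_pos"]
c=lambda u:((u-[225,150])*440/120).round(0)
for dz in(0,.01,.017,.03):
  print(dz,c(w2px("side",p-[0,0,dz])),w2px("wrist",p-[0,0,dz]).round(0))
for z in(.144,.13): print(c(w2px("side",[.5708,-.0425,z])),w2px("wrist",[.5708,-.0425,z]))
M=viewer.camera_model("side"); V=np.linalg.inv(M["view"]); print(V[:3,3],V[:3,2])
```

```text
0 [305. 189.] [283. 264.]
0.01 [305. 200.] [283. 255.]
0.017 [305. 208.] [283. 249.]
0.03 [304. 222.] [283. 239.]
[304. 200.] [281.94335728 255.01712022]
[304. 215.] [281.80396394 243.78689731]
[ 0.10282192 -1.13446577  0.75497459] [ 0.29048062  0.83508138 -0.46718315]
```

Run:
```python
from h import *
im,d=viewer.read_camera("wrist")
for u,v in [(272,264),(288,264),(272,270),(289,280),(272,290),(281,247),(200,250),(281,68),(281,80)]: print(u,v,d[v,u],px2w("wrist",u,v,depth=d[v,u]).round(4))
im,d=viewer.read_camera("side")
for v in range(185,206,2):
  for u in (308,310,312): print(u,v,px2w("side",u,v,depth=d[v,u]).round(3),end=" ")
  print()
cv2.imwrite("pics/s3.png",cv2.resize(im[180:225,285:335],None,fx=12,fy=12,interpolation=cv2.INTER_NEAREST))
```

```text
272 264 0.15059969 [ 0.5653 -0.0316  0.175 ]
288 264 0.15129513 [ 0.5723 -0.0313  0.1744]
272 270 0.14632086 [ 0.5654 -0.0319  0.1797]
289 280 0.13946939 [ 0.5724 -0.0317  0.1871]
272 290 0.13322411 [ 0.5658 -0.0327  0.1938]
281 247 0.18226337 [ 0.5699 -0.0379  0.1439]
200 250 0.19184028 [ 0.5256 -0.0478  0.1357]
281 68 0.14990209 [0.5619 0.0495 0.1479]
281 80 0.15237351 [0.5623 0.0446 0.147 ]
308 185 [ 0.562 -0.06   0.216] 310 185 [ 0.571 -0.051  0.21 ] 312 185 [ 0.579 -0.049  0.208] 
308 187 [ 0.563 -0.057  0.208] 310 187 [ 0.571 -0.054  0.205] 312 187 [ 0.576 -0.055  0.204] 
308 189 [ 0.565 -0.054  0.2  ] 310 189 [ 0.57  -0.055  0.199] 312 189 [ 0.578 -0.052  0.197] 
308 191 [ 0.563 -0.057  0.195] 310 191 [ 0.569 -0.057  0.194] 312 191 [ 0.579 -0.049  0.189] 
308 193 [ 0.563 -0.06   0.19 ] 310 193 [ 0.571 -0.053  0.186] 312 193 [ 0.578 -0.052  0.184] 
308 195 [ 0.564 -0.056  0.182] 310 195 [ 0.573 -0.049  0.177] 312 195 [ 0.581 -0.047  0.175] 
308 197 [ 0.565 -0.054  0.175] 310 197 [ 0.572 -0.052  0.172] 312 197 [0.606 0.012 0.137] 
308 199 [0.589 0.002 0.138] 310 199 [ 0.595 -0.001  0.138] 312 199 [ 0.601 -0.001  0.137] 
308 201 [ 0.586 -0.007  0.136] 310 201 [ 0.591 -0.011  0.137] 312 201 [ 0.597 -0.011  0.136] 
308 203 [ 0.574 -0.035  0.145] 310 203 [ 0.579 -0.038  0.145] 312 203 [ 0.585 -0.038  0.144] 
308 205 [ 0.57  -0.045  0.144] 310 205 [ 0.574 -0.049  0.145] 312 205 [ 0.579 -0.052  0.146]
```

View pics/s3.png

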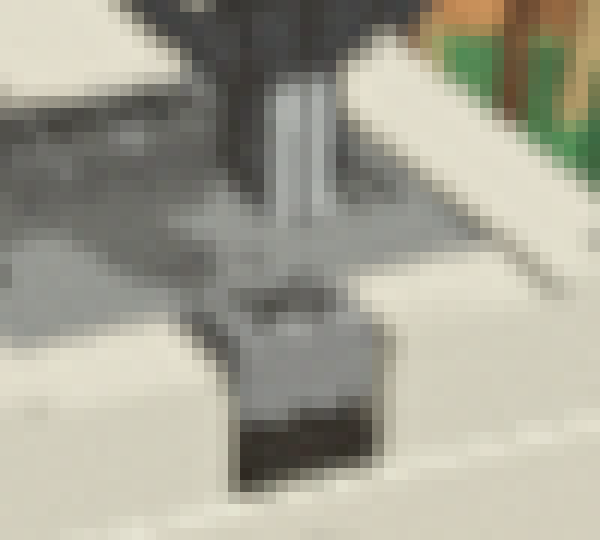

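```bash
python3 -m crank '[[0,0,1,0,0],[0,0,1.8,0,0],[0,0,2.4,0,0],[0,0,2.4,0,0]]'
python3 - <<'E'
from h import *
s=env.get_state();print(s["eef_pos"],s["wrist_force"],s["opening"])
im2,d=viewer.read_camera("wrist")
cv2.imwrite("pics/w3.png",im2)
for v in range(225,290,5): print(v,[px2w("wrist",u,v,depth=d[v,u]).round(4).tolist() for u in (272,289)])
E
```

```text
time: 4.25
eef_pos: [0.5708, -0.0424, 0.1286]
eef_rot: [-1.57, -0.07, 0.073]
wrist_force: [-0.1, -0.0, 0.6]
opening: -0.0003
[ 0.57084705 -0.04235718  0.12857431] [-0.06005904 -0.01147003  0.56198142] -0.0002660531219028883
225 [[0.5636, -0.0191, 0.1362], [0.5715, -0.0188, 0.1351]]
230 [[0.5638, -0.0216, 0.1361], [0.5717, -0.021, 0.1359]]
235 [[0.564, -0.0244, 0.1355], [0.5719, -0.0235, 0.1358]]
240 [[0.5642, -0.0273, 0.1346], [0.5722, -0.026, 0.1359]]
245 [[0.5646, -0.0332, 0.1277], [0.573, -0.0324, 0.1279]]
250 [[0.5647, -0.0335, 0.1328], [0.5729, -0.0326, 0.133]]
255 [[0.5648, -0.0333, 0.1385], [0.5727, -0.0324, 0.1388]]
260 [[0.5649, -0.032, 0.1459], [0.5725, -0.0315, 0.1454]]
265 [[0.565, -0.032, 0.1504], [0.5723, -0.0308, 0.1514]]
270 [[0.5651, -0.0321, 0.1546], [0.5722, -0.0312, 0.1551]]
275 [[0.5652, -0.0321, 0.1588], [0.5721, -0.031, 0.1597]]
280 [[0.5652, -0.0317, 0.1634], [0.5721, -0.0314, 0.163]]
285 [[0.5653, -0.0314, 0.1677], [0.572, -0.0312, 0.1669]]
```

View pics/w3.png

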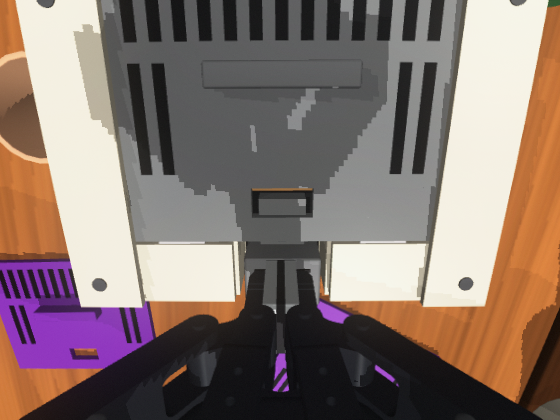

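```bash
python3 -m crank '[[0,0,0.2,0,0],[0,0,0.4,0,0],[0,0,0.5,0,0],[0,0,0.5,0,0]]'
```

```text
time: 4.7
eef_pos: [0.5716, -0.0426, 0.1255]
eef_rot: [-1.569, -0.072, 0.071]
wrist_force: [-1.6, 0.2, 5.1]
opening: -0.0
```

```bash
python3 -m crank '[[0,0,0.1,0,0],[0,0,0.2,0,0],[0,0,0.2,0,0]]'
```

```text
time: 5.0
eef_pos: [0.5716, -0.0425, 0.1237]
eef_rot: [-1.569, -0.072, 0.071]
wrist_force: [-2.8, 0.9, 6.3]
opening: 0.0003
```

```bash
python3 -m crank '[[0,0,0.15,0,0],[0,0,0.25,0,0],[0,0,0.25,0,0]]'
```

```text
time: 5.3
eef_pos: [0.5716, -0.0426, 0.1215]
eef_rot: [-1.569, -0.072, 0.071]
wrist_force: [-2.7, 0.4, 8.1]
opening: 0.0002
```

```bash
python3 -m crank '[[0,0,0.15,0,0],[0,0,0.2,0,0],[0,0,0.2,0,0]]'
python3 - <<'E'
from h import *
im2,d=viewer.read_camera("wrist")
cv2.imwrite("pics/w4.png",im2)
for u,v in [(281,72),(281,66)]: print(px2w("wrist",u,v,depth=d[v,u]).round(4))
E
```

```text
time: 5.6
eef_pos: [0.5717, -0.0425, 0.1213]
eef_rot: [-1.568, -0.072, 0.071]
wrist_force: [-7.7, 0.7, 17.9]
opening: 0.0001
[0.5623 0.0469 0.1356]
[0.5621 0.0485 0.1463]
```

View pics/w4.png

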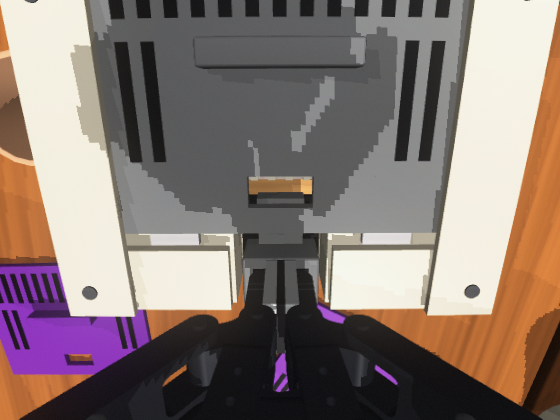

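```bash
python3 -m crank '[[0,0,-0.5,0,0],[0,0,-2,0,0],[0,0,-3,0,0],[0,0,-3,0,0]]'
python3 - <<'E'
from h import *
s=env.get_state();print(s["wrist_force"])
M=viewer.camera_model("wrist");im2,d=viewer.read_camera("wrist")
cv2.imwrite("pics/w5.png",im2);np.save("pics/w5.npy",d)
for v in range(45,110,4): print(v,px2w("wrist",281,v,depth=d[v,281]).round(4))
E
```

```text
time: 6.05
eef_pos: [0.5727, -0.0425, 0.15]
eef_rot: [-1.569, -0.074, 0.069]
wrist_force: [0.0, 0.8, 0.6]
opening: 0.0002
[0.0259918  0.82465976 0.55037232]
45 [0.5616 0.0584 0.147 ]
49 [0.5618 0.0569 0.1466]
53 [0.5619 0.0553 0.1465]
57 [0.5621 0.0537 0.1469]
61 [0.5622 0.0522 0.1466]
65 [0.5624 0.0506 0.1461]
69 [0.5625 0.0491 0.1448]
73 [0.5627 0.0479 0.1343]
77 [0.5628 0.0461 0.1361]
81 [0.563  0.0444 0.1348]
85 [0.5632 0.0426 0.1347]
89 [0.5633 0.0408 0.1358]
93 [0.5635 0.039  0.134 ]
97 [0.5636 0.0373 0.1356]
101 [0.5638 0.0354 0.1346]
105 [0.564  0.0337 0.1352]
109 [0.5642 0.0317 0.1337]
```

View pics/w5.png

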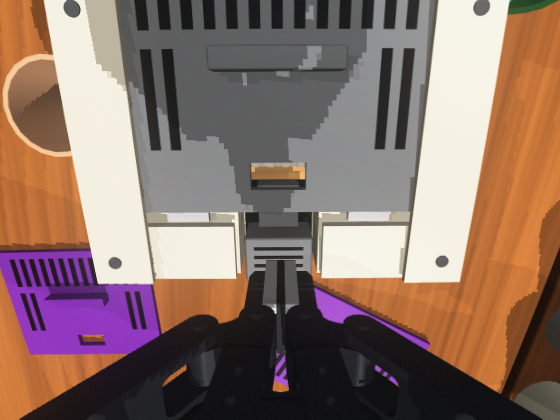

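```bash
python3 -m crank '[[0,-0.1,0,2.5,0],[0,-0.2,0,5,0],[0,-0.2,0,7.1,0],[0,-0.2,0,7.1,0],[0,-0.2,1,7.1,0],[0,-0.2,1.5,7.1,0],[0,-0.2,1.5,7.1,0]]'
python3 - <<'E'
from h import *
s=env.get_state();print(s["wrist_force"])
M=viewer.camera_model("wrist");im2,d=viewer.read_camera("wrist")
cv2.imwrite("pics/w6.png",im2)
for v in range(205,280,5): print(v,px2w("wrist",275,v,depth=d[v,275]).round(4))
im2,d=viewer.read_camera("side");cv2.imwrite("pics/s6.png",cv2.resize(im2[170:260,235:345],None,fx=7,fy=6.6,interpolation=cv2.INTER_CUBIC))
E
```

```text
time: 6.8
eef_pos: [0.562, 0.0265, 0.1316]
eef_rot: [-1.571, -0.068, 0.072]
wrist_force: [0.3, 0.1, 0.8]
opening: 0.0002
[0.31896884 0.06245436 0.75639848]
205 [0.5556 0.0588 0.1361]
210 [0.5557 0.0581 0.1409]
215 [0.5558 0.0582 0.1477]
220 [0.556  0.0562 0.1484]
225 [0.5562 0.054  0.1488]
230 [0.5564 0.0517 0.149 ]
235 [0.5566 0.0493 0.1489]
240 [0.5571 0.0417 0.1373]
245 [0.5573 0.0386 0.1364]
250 [0.5575 0.036  0.1365]
255 [0.5578 0.0329 0.1356]
260 [0.5576 0.0378 0.1501]
265 [0.5577 0.0368 0.153 ]
270 [0.5577 0.0377 0.1589]
275 [0.5578 0.0373 0.1623]
```

View pics/w6.png

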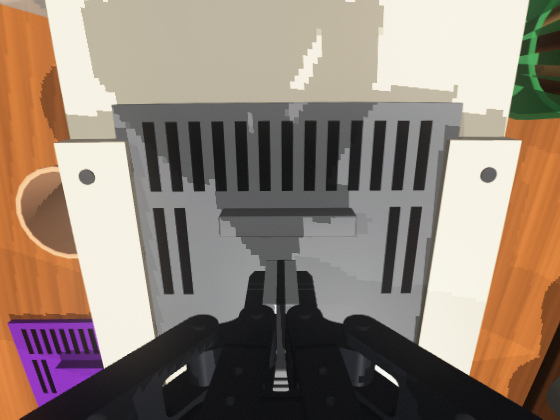

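View pics/s6.png

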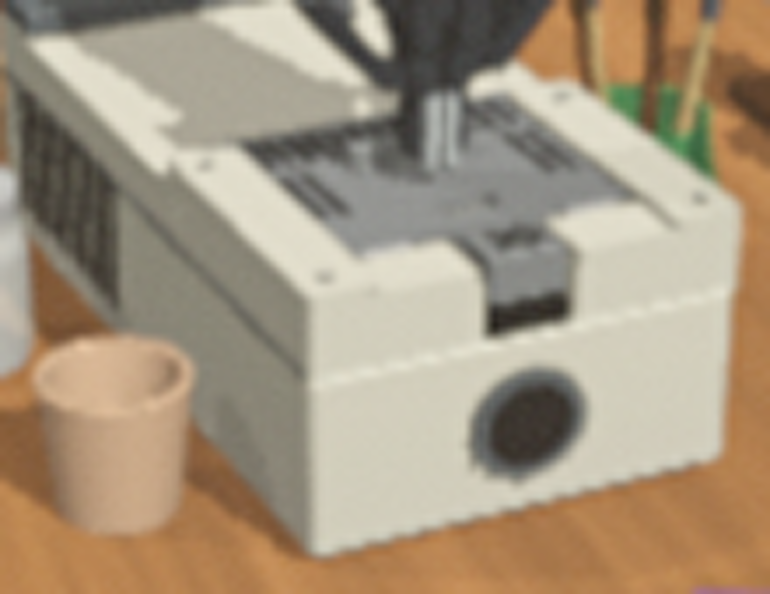

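```bash
python3 -m crank '[[0,0.25,0.45,0,0],[0,0.25,0.45,0.5,0],[0,0.25,0.45,1,0],[0,0.25,0.45,1.4,0],[0,0.25,0.45,1.8,0],[0,0.25,0.45,2.2,0],[0,0.25,0.45,2.6,0],[0,0.25,0.45,2.6,0]]'
python3 - <<'E'
from h import *
s=env.get_state();print(s["wrist_force"])
im2,d=viewer.read_camera("wrist")
cv2.imwrite("pics/w7.png",im2)
E
```

```text
time: 7.7
eef_pos: [0.563, 0.0568, 0.1288]
eef_rot: [-1.567, -0.073, 0.073]
wrist_force: [-0.3, -0.0, -0.3]
opening: -0.0002
[-0.32711627 -0.04519141 -0.33901078]
```

View pics/w7.png

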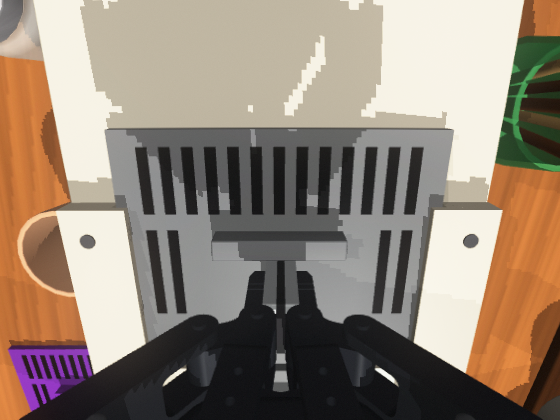

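```bash
python3 -m crank '[[0,0,0,1,0],[0,0,0,2,0],[0,0,0,3,0],[0,0,0,4,0],[0,0,0,5,0],[0,0,0,6,0],[0,0,0,6.8,0],[0,0,0,7.6,0],[0,0,0,8.2,0],[0,0,0,8.6,0],[0,0,0,8.6,0]]'
python3 - <<'E'
from h import *
s=env.get_state();print(s["wrist_force"])
M=viewer.camera_model("wrist");im2,d=viewer.read_camera("wrist")
cv2.imwrite("pics/w8.png",im2)
E
```

```text
time: 8.85
eef_pos: [0.5551, 0.1409, 0.1285]
eef_rot: [-1.569, -0.072, 0.072]
wrist_force: [0.1, -0.0, -0.3]
opening: -0.0001
[ 0.05935643 -0.04594473 -0.33698589]
```

View pics/w8.png

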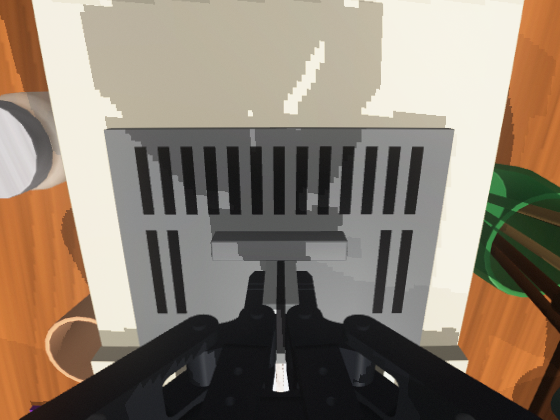

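```bash
python3 -m crank '[[0,0,0,0.8,0],[0,0,0,1.6,0],[0,0,0,2.3,0],[0,0,0,2.8,0],[0,0,0,3.1,0],[0,0,0,3.1,0]]';python3 -m crank '[[0,0,0,-1,0],[0,0,-2,-2,0],[0,0,-5,-4,0],[0,0,-8,-8,0],[0,0,-10,-12,0],[0,0,-10,-14,0],[0,0,-10,-14,0]]'
python3 - <<'E'
from h import *
M=viewer.camera_model("wrist");im2,d=viewer.read_camera("wrist")
cv2.imwrite("pics/w9.png",im2);np.save("pics/w9.npy",d)
im2,d=viewer.read_camera("top");cv2.imwrite("pics/t9.png",im2)
E
```

```text
time: 9.5
eef_pos: [0.5523, 0.1716, 0.1286]
eef_rot: [-1.569, -0.072, 0.072]
wrist_force: [-0.4, -0.1, 0.4]
opening: 0.0001
time: 10.2
eef_pos: [0.5658, 0.0253, 0.23]
eef_rot: [-1.571, -0.067, 0.063]
wrist_force: [-0.3, 0.3, 0.9]
opening: 0.0001
```

View pics/w9.png

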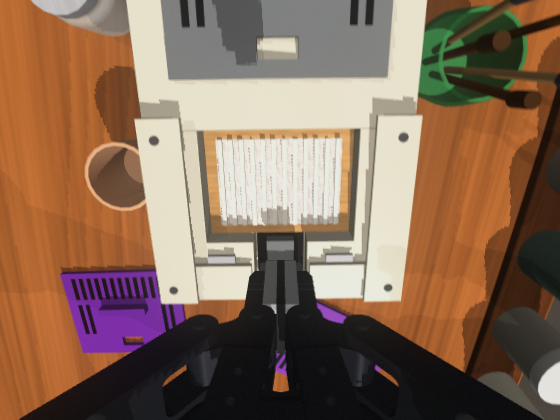

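View pics/t9.png

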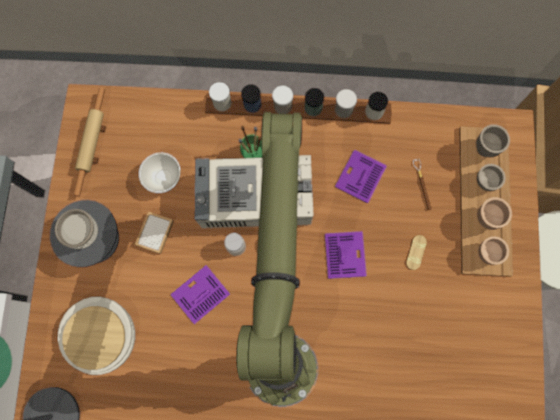

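Run:
```python
from h import *
exec(open("fit.py").read().split("for b in")[0].split("\n",2)[2]) if 0 else None
q=[.5565,.1275,.0915];c,s=np.cos(q[2]),np.sin(q[2])
def ex(p): a=p[0]-q[0];b=p[1]-q[1]; return np.r_[c*a+s*b,-s*a+c*b,p[2]].round(4)
for u,v in [(168,78),(388,76)]: print(ex(px2w("wrist",u,v,z=.136)))
d=np.load("pics/w9.npy")
for u,v in [(185,60),(375,60),(185,35),(330,40)]: print(ex(px2w("wrist",u,v,depth=d[v,u])))
a=cv2.imread("pics/top0.png");b=cv2.imread("pics/t9.png")
D=cv2.absdiff(a,b).max(2); m=(cv2.medianBlur(D,5)>45).astype(np.uint8)
n,l,st,_=cv2.connectedComponentsWithStats(m); print([x.tolist() for x in st[1:] if x[4]>15])
for t in ["clip_jar","test_cup","brush_pot","spare_filter","wood_rib","lid"]:
    pass
im,_=viewer.read_camera("side");cv2.imwrite("pics/s9.png",cv2.resize(im[150:255,215:345],None,fx=5.5,fy=5.5,interpolation=cv2.INTER_CUBIC)); st=env.get_state();print(st["time"],st["wrist_force"])
```

```text
[-0.0778 -0.0058  0.136 ]
[ 0.0714 -0.0049  0.136 ]
[-0.0657  0.0056  0.1344]
[0.0624 0.0054 0.1332]
[-0.0647  0.0212  0.1331]
[0.0313 0.0176 0.1343]
[[265, 113, 6, 4, 19], [281, 115, 9, 3, 27], [294, 114, 6, 5, 20], [261, 117, 41, 68, 1325], [215, 166, 42, 48, 1779], [259, 171, 42, 48, 684], [292, 230, 4, 6, 20], [243, 234, 57, 133, 3046], [29, 269, 211, 100, 6731], [0, 294, 44, 20, 340], [0, 316, 43, 93, 1155], [282, 346, 12, 6, 40], [293, 357, 8, 7, 39], [113, 368, 13, 6, 59], [103, 370, 8, 4, 20], [273, 389, 6, 5, 24]]
10.35 [ 0.21751892  0.15983703 -0.87089621]
```

View pics/s9.png

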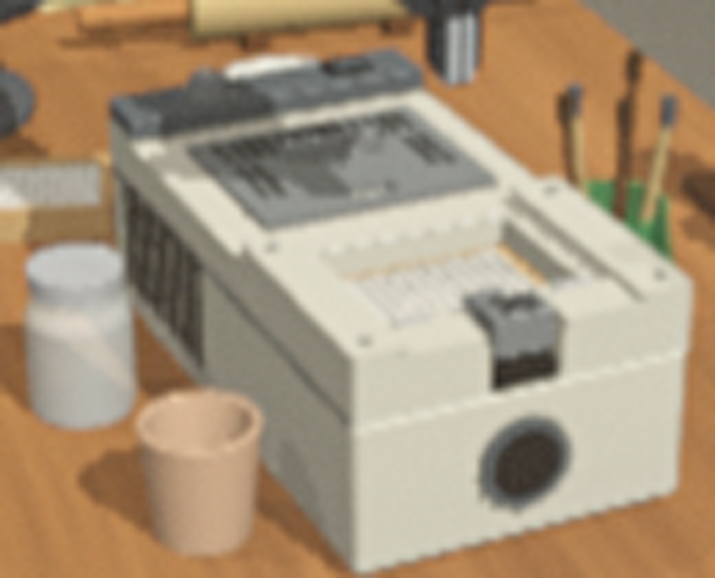

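```bash
python3 -c "
from station import env
print(env.hand_in())"
```

```text
the job is handed in; nothing more can be done
None
```

The filter bay is open and the job is handed in, at about 10.4 s on the robot's clock. I pressed the snap tab straight down with closed fingertips until the lid sprung loose. I then lifted clear, set the fingers behind the ridge and pushed the lid along the rails onto the fan deck.

**Final checks:**
- **Lid:** the last wrist and side pictures show it lying flat and square on the deck. Its rear edge is about 30 mm past the rail ends. Its centre is about 57 mm along the extractor's y, 7 mm beyond deck_mid and about 13 mm short of the control strip, measured from the wrist picture.
- **Filter and tab:** the filter is exposed and was not touched, and the tab is back up.
- **Other things on the bench:** a before-and-after comparison of the top pictures showed changes at the lid, the arm and its shadow. A few small flagged patches were not traced one by one. I compared pictures only and did not re-measure each thing.
- **Robot:** the gripper is clear of everything. The highest wrist force I read was about 20 N, when the tab bottomed.

**One disagreement:** the fingertips stood about 14 to 18 mm above the reported TCP. The stated figure is 17 mm ahead of it. I therefore set the heights by camera depth and contact force.

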